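# Fit the mast into the table easel

### The arm

A 6-joint arm with a two-finger parallel gripper is mounted at the origin on the work surface. World frame = base frame: x ahead of the robot, y to its left, z up, the work surface at z = 0. Lengths are in m, angles in degrees, forces in N, time in s.
With the tool pointing down it reaches from about 0.35 to 0.875 m from the base axis. Payload 4.2 kg.
Tool frame: the origin (TCP) lies between the finger pads; the fingertips stand 25 mm ahead of it and the grasp point (between the pads) lies 6 mm ahead of it (r.tips_ahead is the distance from the TCP to the fingertips, in m); z points along the fingers, y is the direction in which the jaws open and shut (so a half turn about z gives the same grasp; the last joint's range is limited). The gripper opens to 87 mm and grips with 3 to 60 N. Pads are 19 mm wide; open, the fingers measure 117 mm over their backs; the gripper's body (75 mm by 190 mm) begins 51 mm behind the grasp point.
Start: joints at [-54.282, 22.042, 0.453, 0, -68.411, -14.817], TCP at [0.223, -0.584, 0.248] pointing down, gripper open.
Joint ranges: [-179.83, 179.83], [-69.29, 118.12], [-61.27, 80.66], [-181.25, 117.63], [-171.15, -9.14], [-177.46, 177.46]. Speed limits (degrees/s): [159.86, 159.86, 180, 180, 180, 180].

### API

Orientations are given as a 3x3 rotation matrix whose columns are the frame's x, y, z axes.
In Python, from station import r, vision, finish_job gives the robot as it stands.
- The arm moves only by the shell command python3 -m jog 'ROWS'. ROWS is a JSON object of lists of equal length, an entry for each row: "rot": the turn, a rotation vector about the world's x, y, z in degrees, a list of three; "delta_pos": the shift along the world's x, y, z in mm, a list of three; "grip": the opening in per cent of the stroke, from 0 (shut) to 100 (fully open). A call has 1 to 10 rows; each row shifts and turns the commanded pose from where the row before left it; what a row does not reach is not made up. A row lasts 1/12 s, in which the tool goes at most 41.7 mm and 7.16 degrees, less where a joint would pass 70% of its speed; a pose out of reach is approached as far as the arm can. A call with a gripper value outside its range is refused whole. The fingers move at their own pace and stop on an object; the grip force is fixed at half the most. Time passes only in rows, so rows that do not move let the fingers close. It gives the time, the measured TCP pose, the force and the opening at its end, in the units of the state.
- r.sense(): the state, without advancing time (a new reading comes with each control period).
- vision.capture(name): name is "side" or "top" or "wrist"; returns a dict with "frame" (480x640x3 uint8, red, green, blue), "K" (3x3 intrinsics, pixels), "xyz" and "orientation" of the camera in the world. Camera axes: x right, y up, looking along -z (the intrinsics and any distortion apply to the point x, -y, -z); pixel columns grow to the right and rows downward; lengths in m; the calibration is good to about 2 mm. A picture is of the moment at which its call begins. There is no depth.
- finish_job(): hands the job in, once; it reports no verdict.
The state is a dict: "time_s": time; "joints": joint angles; "joint_velocities": joint speeds; "effort": joint torques, N m; "tcp_pos": TCP position; "ee_rot": TCP orientation; "wrist_force": force on the tool from outside, world axes, zero at the start; "moment": the same for the moment, N m; "gripper_width": opening from 0.0 (shut) to 1.0 (fully open).
Only numpy, scipy, OpenCV 4.12 (cv2) and the standard library are available. Lean on these libraries where they do the work, as an engineer would, in place of code of your own. Each camera call takes 0.05 s, during which the arm holds its last target. There are 200 camera calls.

### The job

Take the tall plain aluminium mast with the dark depth band out of the wooden post rack and slide it upright into the bore of the table easel's foot until the band is level with the mouth of the bore - no deeper. Let go and leave it standing there.

Things in the scene. Friction and masses are not known exactly. Their poses are not given: they have to be found in the camera images.
- mast: Easel mast: plain straight aluminium tube, 24 mm in diameter, 180 mm long, 0.1 kg, with a dark 4 mm band round it. Starts upright, foot 15 mm above the table, in one of three holes 90 mm apart, 35 mm deep, in a brown wooden rack 70 x 260 x 50 mm; the other holes hold a plain 95 mm post and a 111 mm post with a crossbar head. Origin: centre of the foot (lower end); z up along the tube.
- mast_mark (a point): Centre of the mast's dark depth band, on the tube's axis, 50 mm above its foot and 130 mm below its top; z up along the tube.
- easel_foot: Table easel's foot, fixed to the table: plywood slab 160 x 170 x 18 mm with a thin ledge along one edge and, at its centre, an upright pale wooden block 62 x 62 mm, its top 98 mm above the table, with a round vertical bore in the middle of that top. Origin: centre of the slab's underside; z up.
- bore_mouth (a point): Centre of the bore's mouth, level with the block's top; z up. Bore 28 mm wide (2 mm play all round, 3 mm chamfer), 75 mm deep. A black friction stop in it, its top 15 to 27 mm below the mouth at the start, must be pushed down by the mast: it yields at about 6 N, has no spring, stays where pushed and carries the mast. It can go 70 mm deep, too deep; it does not come back up.
Mind the look-alikes: they are no part of the job. Of the things shaped like the easel_foot, the plywood one is meant.

How it is judged:
By the outcome, as a careful person would: the job done as asked, in the order asked, and still so for the second after the job is handed in, with the robot touching nothing.
It also fails if it takes over 48 s, if anything falls off the work surface, if the arm or the gripper's body presses on something with over 40 N, if the wrist force passes 120 N, or if a joint passes its speed limit or range.

## Working session

There is one attempt and no reset: what is moved stays moved. The work goes in short steps, Python scripts to look and compute and a shell command to move; the robot and the scene stay as the last step left them, time stands still between calls to the robot, and variables do not carry over. Pictures are saved under pics/ and viewed, about 8 in all and at most 12, crops included, and the job is handed in when it is done.

```bash
mkdir -p pics
cat > h.py <<'E'
import numpy as np, cv2
from station import r, vision
def cap(n,save=None):
    c=vision.capture(n); 
    if save: cv2.imwrite('pics/'+save,c['frame'][:,:,::-1])
    return c
def ray(c,u,v):
    K=np.array(c['K']); d=np.linalg.inv(K)@[u,v,1]; d=np.array(c['orientation'])@[d[0],-d[1],-d[2]]
    return np.array(c['xyz']),d/np.linalg.norm(d)
def onz(c,u,v,z):
    o,d=ray(c,u,v); return o+d*(z-o[2])/d[2]
def proj(c,p):
    q=np.array(c['orientation']).T@(np.array(p)-c['xyz']); q=np.array(c['K'])@[q[0],-q[1],-q[2]]; return q[:2]/q[2]
E
python3 - <<'E'
from h import *
a=cap('top','top1.png');b=cap('side','side1.png')
import pickle; pickle.dump((a,b),open('c1.pkl','wb'))
for c in(a,b): print([k for k in c],c['xyz'],np.round(c['orientation'],3).tolist(),np.array(c['K']).round(1).tolist())
im=np.hstack([a['frame'],b['frame']]); 
print(r.sense())
E
```

```text
['frame', 'K', 'xyz', 'orientation'] [ 0.31954224 -0.00603644  1.05561782] [[0.003, 0.997, -0.074], [-1.0, 0.004, 0.014], [0.014, 0.074, 0.997]] [[483.2, 0.0, 318.2], [0.0, 483.2, 237.5], [0.0, 0.0, 1.0]]
['frame', 'K', 'xyz', 'orientation'] [0.1004294  0.67164989 0.77688541] [[-0.931, 0.231, -0.281], [-0.364, -0.635, 0.681], [-0.021, 0.737, 0.676]] [[472.8, 0.0, 314.9], [0.0, 472.8, 238.4], [0.0, 0.0, 1.0]]
{'time_s': 0.1, 'joints': array([-5.42814199e+01,  2.20862703e+01,  3.89120255e-01, -2.46860376e-02,
       -6.84131473e+01, -1.48165218e+01]), 'joint_velocities': array([ 0.09170482,  0.0549174 ,  0.12613513,  0.10908731,  0.05323845,
       -0.02813802]), 'effort': array([-5.17646640e-04, -3.91689777e+01,  1.87934250e+01,  4.23180163e+00,
        1.35110045e-02, -7.02632337e-05]), 'tcp_pos': array([ 0.22282417, -0.58340911,  0.24658182]), 'ee_rot': array([[-9.34248295e-01, -3.56622328e-01, -7.98562180e-04],
       [-3.56623207e-01,  9.34246573e-01,  1.79680187e-03],
       [ 1.05274315e-04,  1.96344489e-03, -9.99998067e-01]]), 'wrist_force': array([ 0.4650737 ,  0.4847073 , -0.05017356]), 'moment': array([ 0.00217717, -0.01908303, -0.00273967]), 'gripper_width': 0.998214598675514}
```

View pics/top1.png

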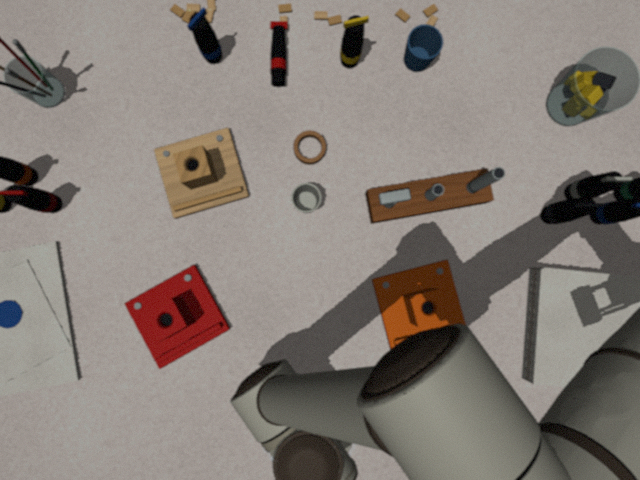

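View pics/side1.png

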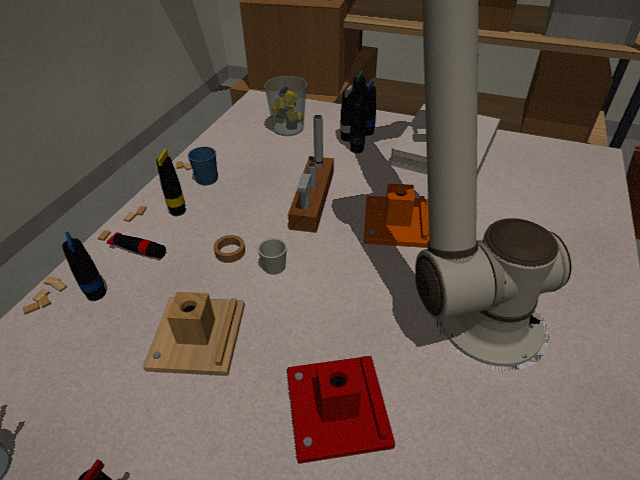

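Top view: in the rack, the crossbar post is at (395,197), the 95 mm plain post at (435,190) and the tall plain tube at (490,178), so the tube is my pick for the mast. For the foot, plywood is at (195,170), red at (172,310) and orange at (425,300); I choose the plywood one. In the side view the mast is at (318,140) and the plywood block at (190,315). Next is a close crop to check the choice.

Run:
```python
from h import *
import pickle
a,b=pickle.load(open('c1.pkl','rb'))
def crop(c,u,v,w=64,h=48): return cv2.resize(c['frame'][v-h//2:v+h//2,u-w//2:u+w//2],(400,300),interpolation=cv2.INTER_CUBIC)
im=np.vstack([np.hstack([crop(a,480,182),crop(a,195,165)]),np.hstack([crop(b,318,140,96,72),crop(b,190,315)])])
cv2.imwrite('pics/crop1.png',im[:,:,::-1])
# proj test: estimate
for z,u,v in((.195,497,173),(.05,475,188),(.098,192,164)): print(onz(a,u,v,z))
# side
print(onz(b,318,117,.195),onz(b,188,307,.098))
```

```text
[ 0.50215027 -0.3420755   0.195     ]
[ 0.50051405 -0.35117844  0.05      ]
[0.53707946 0.23375128 0.098     ]
[ 0.50028314 -0.33993479  0.195     ] [0.53516866 0.24251709 0.098     ]
```

View pics/crop1.png

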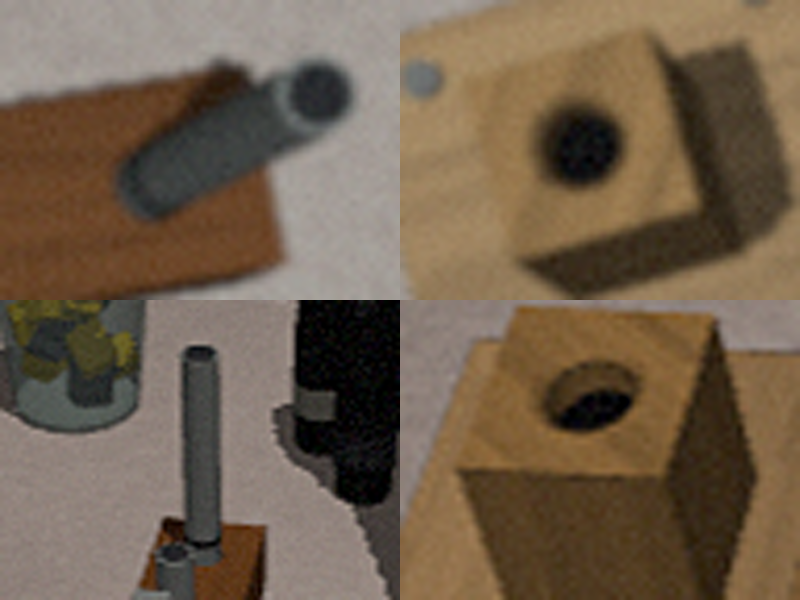

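The crop confirms the choice: a tall plain tube with its dark band just above the rack, at about (0.501, -0.342) in both views. The plywood bore is at about (0.536, 0.237); the two views differ by 7 mm there, so I'll refine it from the wrist camera. I'm approaching y first, to stay clear of the bottles.

```bash
python3 -m jog '{"delta_pos":[[0,30,5],[0,30,5],[0,30,5],[0,30,5],[0,30,5],[0,30,5],[0,30,5],[0,31,5],[30,0,0],[30,0,0]],"rot":[[0,0,0],[0,0,0],[0,0,0],[0,0,0],[0,0,0],[0,0,0],[0,0,0],[0,0,0],[0,0,0],[0,0,0]],"grip":[100,100,100,100,100,100,100,100,100,100]}'
python3 -m jog '{"delta_pos":[[30,0,0],[30,0,0],[30,0,0],[30,0,0],[30,0,0],[30,0,0],[0,0,0],[0,0,0]],"rot":[[0,0,0],[0,0,0],[0,0,0],[0,0,0],[0,0,0],[0,0,0],[0,0,0],[0,0,0]],"grip":[100,100,100,100,100,100,100,100]}'
python3 - <<'E'
from h import *
import pickle
w=cap('wrist','w1.png'); t=cap('top');pickle.dump((w,t),open('c2.pkl','wb'))
print(w['xyz'],np.round(w['orientation'],3).tolist(),np.array(w['K']).round(1).tolist()); print(proj(w,[.501,-.342,.195]))
E
```

```text
time_s: 0.93
tcp_pos: [0.2824, -0.3412, 0.2888]
ee_rot: [[-0.934, -0.357, 0.003], [-0.357, 0.934, -0.001], [-0.002, -0.002, -1.0]]
wrist_force: [0.7, -0.8, 1.2]
gripper_width: 0.999
time_s: 1.6
tcp_pos: [0.4638, -0.3424, 0.286]
ee_rot: [[-0.934, -0.358, -0.002], [-0.358, 0.934, 0.001], [0.002, 0.002, -1.0]]
wrist_force: [-1.0, 0.2, -1.0]
gripper_width: 1.0
[ 0.38981475 -0.37094527  0.42354903] [[-0.359, -0.894, -0.268], [0.933, -0.343, -0.104], [0.001, -0.287, 0.958]] [[419.1, 0.0, 321.3], [0.0, 419.1, 246.2], [0.0, 0.0, 1.0]]
[299.56304435 318.94086636]
```

View pics/w1.png

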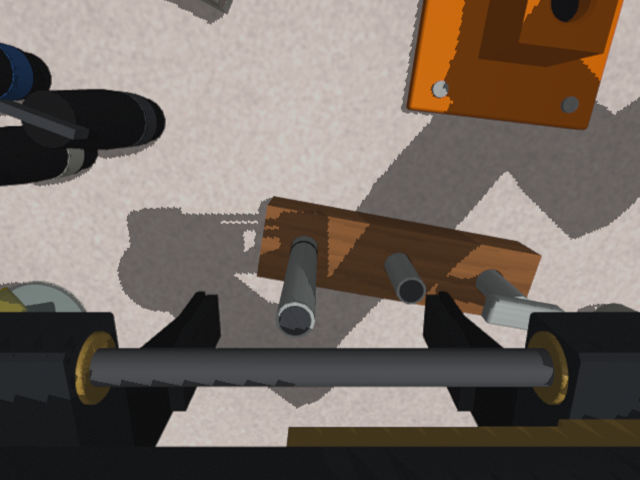

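The wrist view shows the mast top at (296,318), with its dark band at the rack (305,240). The jaws straddle it and the other posts are off to the right.

Run:
```python
from h import *
import pickle
w,t=pickle.load(open('c2.pkl','rb'))
p=onz(w,296,318,.195);print(p, r.sense()['tcp_pos']); print('delta mm',(p-r.sense()['tcp_pos'])*1000)
```

```text
[ 0.50118254 -0.34421061  0.195     ] [ 0.4623347  -0.34263826  0.28699476]
delta mm [ 38.84784651  -1.57234618 -91.99475899]
```

```bash
python3 -m jog '{"delta_pos":[[20,-1,0],[19,-1,0],[0,0,-30],[0,0,-30],[0,0,-30],[0,0,-20],[0,0,-13],[0,0,0],[0,0,0]],"rot":[[0,0,0],[0,0,0],[0,0,0],[0,0,0],[0,0,0],[0,0,0],[0,0,0],[0,0,0],[0,0,0]],"grip":[100,100,100,100,100,100,100,100,100]}'
python3 -m jog '{"delta_pos":[[0,0,0],[0,0,0],[0,0,0],[0,0,0],[0,0,0],[0,0,0],[0,0,0],[0,0,0]],"rot":[[0,0,0],[0,0,0],[0,0,0],[0,0,0],[0,0,0],[0,0,0],[0,0,0],[0,0,0]],"grip":[30,20,10,5,5,5,5,5]}'
```

```text
time_s: 2.45
tcp_pos: [0.501, -0.3451, 0.1648]
ee_rot: [[-0.934, -0.356, -0.001], [-0.356, 0.934, -0.0], [0.001, 0.0, -1.0]]
wrist_force: [1.2, -0.9, 0.3]
gripper_width: 0.999
time_s: 3.12
tcp_pos: [0.502, -0.3448, 0.1645]
ee_rot: [[-0.934, -0.357, -0.0], [-0.357, 0.934, 0.0], [0.0, 0.0, -1.0]]
wrist_force: [0.1, 0.1, 0.4]
gripper_width: 0.479
```

```bash
python3 -m jog '{"delta_pos":[[0,0,0],[0,0,0],[0,0,0],[0,0,0],[0,0,0],[0,0,0],[0,0,0],[0,0,0],[0,0,0],[0,0,0]],"rot":[[0,0,0],[0,0,0],[0,0,0],[0,0,0],[0,0,0],[0,0,0],[0,0,0],[0,0,0],[0,0,0],[0,0,0]],"grip":[5,5,5,5,5,5,5,5,5,5]}'
```

```text
time_s: 3.95
tcp_pos: [0.502, -0.3448, 0.1645]
ee_rot: [[-0.934, -0.357, -0.0], [-0.357, 0.934, 0.0], [0.0, 0.0, -1.0]]
wrist_force: [-0.3, -0.6, -0.1]
gripper_width: 0.266
```

```bash
python3 -m jog '{"delta_pos":[[0,0,5],[0,0,10],[0,0,15],[0,0,25],[0,0,25],[0,0,25],[0,0,25],[0,0,25],[0,0,0],[0,0,0]],"rot":[[0,0,0],[0,0,0],[0,0,0],[0,0,0],[0,0,0],[0,0,0],[0,0,0],[0,0,0],[0,0,0],[0,0,0]],"grip":[0,0,0,0,0,0,0,0,0,0]}'
python3 -m jog '{"delta_pos":[[0,10,0],[0,20,0],[0,30,0],[0,30,0],[0,30,0],[0,30,0],[0,30,0],[0,30,0],[0,30,0],[0,30,0]],"rot":[[0,0,0],[0,0,0],[0,0,0],[0,0,0],[0,0,0],[0,0,0],[0,0,0],[0,0,0],[0,0,0],[0,0,0]],"grip":[0,0,0,0,0,0,0,0,0,0]}'
python3 -m jog '{"delta_pos":[[0,30,0],[0,30,0],[0,30,0],[0,30,0],[0,30,0],[0,30,0],[0,20,0],[0,10,0],[0,0,0],[0,0,0]],"rot":[[0,0,0],[0,0,0],[0,0,0],[0,0,0],[0,0,0],[0,0,0],[0,0,0],[0,0,0],[0,0,0],[0,0,0]],"grip":[0,0,0,0,0,0,0,0,0,0]}'
python3 - <<'E'
from h import *
import pickle
w=cap('wrist'); t=cap('top');s=cap('side');pickle.dump((w,t,s),open('c3.pkl','wb'))
print(r.sense()['tcp_pos'],r.sense()['joints'])
im=np.zeros((600,800,3),np.uint8); im[:300,:400]=cv2.resize(w['frame'],(400,300)); im[:300,400:]=cv2.resize(t['frame'],(400,300)); im[300:,:400]=cv2.resize(s['frame'],(400,300))
u,v=[int(x) for x in proj(s,[.536,.238,.098])]; print(u,v,proj(w,[.536,.238,.098]))
im[300:,400:]=cv2.resize(s['frame'][v-100:v+50,u-100:u+100],(400,300))
cv2.imwrite('pics/m3.png',im[:,:,::-1])
E
```

```text
time_s: 4.78
tcp_pos: [0.5023, -0.3449, 0.3219]
ee_rot: [[-0.934, -0.357, 0.004], [-0.357, 0.934, -0.001], [-0.003, -0.003, -1.0]]
wrist_force: [-0.2, 0.5, -2.0]
gripper_width: 0.267
time_s: 5.62
tcp_pos: [0.5005, -0.0729, 0.3179]
ee_rot: [[-0.934, -0.357, -0.004], [-0.357, 0.934, 0.0], [0.003, 0.001, -1.0]]
wrist_force: [0.1, -0.8, -1.3]
gripper_width: 0.268
time_s: 6.45
tcp_pos: [0.5012, 0.1352, 0.3185]
ee_rot: [[-0.934, -0.358, -0.002], [-0.358, 0.934, -0.001], [0.003, -0.0, -1.0]]
wrist_force: [-0.7, -0.1, -1.4]
gripper_width: 0.271
[0.50168244 0.13420896 0.31926821] [ 3.28977207e+01  9.09967873e+00 -7.09753179e+00 -6.52870514e-04
 -7.38576885e+01 -1.02062325e+02]
188 305 [412.4344733  289.50655202]
```

View pics/m3.png

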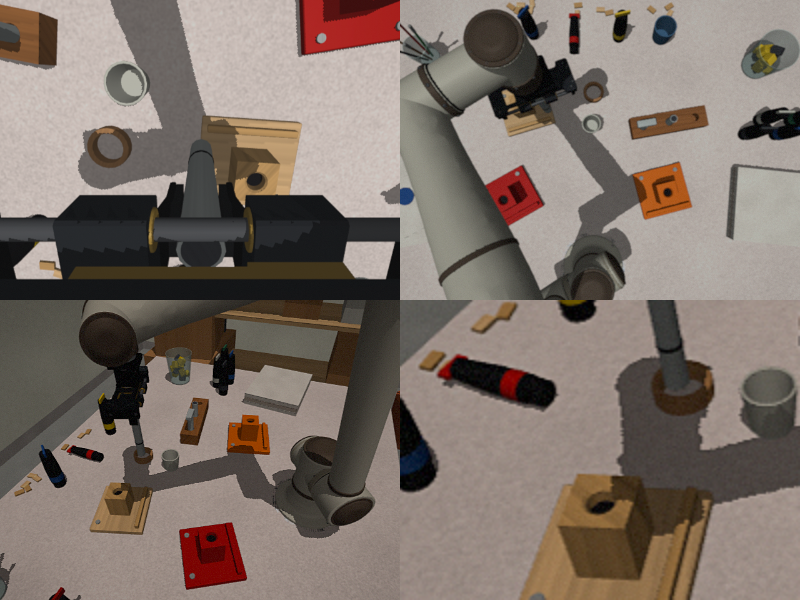

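The mast is held, and its band shows at about (200,155) in the wrist panel. The plywood bore is at (257,181) in that panel, i.e. about (411,290) full frame, which matches the prediction of (412,289). Next I'll refine the bore and the mast's foot in a crop.

Run:
```python
from h import *
import pickle
w,t,s=pickle.load(open('c3.pkl','rb'))
g=cv2.cvtColor(w['frame'],cv2.COLOR_RGB2GRAY)
m=(g[265:312,380:440]<45).astype(np.uint8)
n,l,st,ce=cv2.connectedComponentsWithStats(m)
for i in range(1,n):
    if st[i,4]>30: print(st[i],ce[i]+[380,265], onz(w,*(ce[i]+[380,265]),.098))
tcp=r.sense()['tcp_pos']; R=np.array(r.sense()['ee_rot'])
print('pred foot',proj(w,[tcp[0],tcp[1],tcp[2]-.1495]),'band',proj(w,[tcp[0],tcp[1],tcp[2]-.0995]))
print('side pred foot',proj(s,[tcp[0],tcp[1],tcp[2]-.1495]),'band',proj(s,[tcp[0],tcp[1],tcp[2]-.0995]))
A=cv2.resize(w['frame'][210:320,300:450],(800,587),interpolation=cv2.INTER_CUBIC)[:300]
A=cv2.resize(w['frame'][215:315,290:423],(400,300),interpolation=cv2.INTER_CUBIC)
A2=cv2.resize(w['frame'][265:310,380:440],(400,300),interpolation=cv2.INTER_CUBIC)
B=cv2.resize(s['frame'][185:260,190:290],(400,300),interpolation=cv2.INTER_CUBIC)
B2=cv2.resize(s['frame'][282:327,158:218],(400,300),interpolation=cv2.INTER_CUBIC)
cv2.imwrite('pics/m4.png',np.vstack([np.hstack([A,A2]),np.hstack([B,B2])])[:,:,::-1])
```

```text
[ 15  12  25  20 384] [407.44791667 286.72395833] [0.53513777 0.23258306 0.098     ]
pred foot [320.07696212 237.72570609] band [319.69760095 260.18926449]
side pred foot [226.97540188 245.20038425] band [222.91782543 225.11469249]
```

View pics/m4.png

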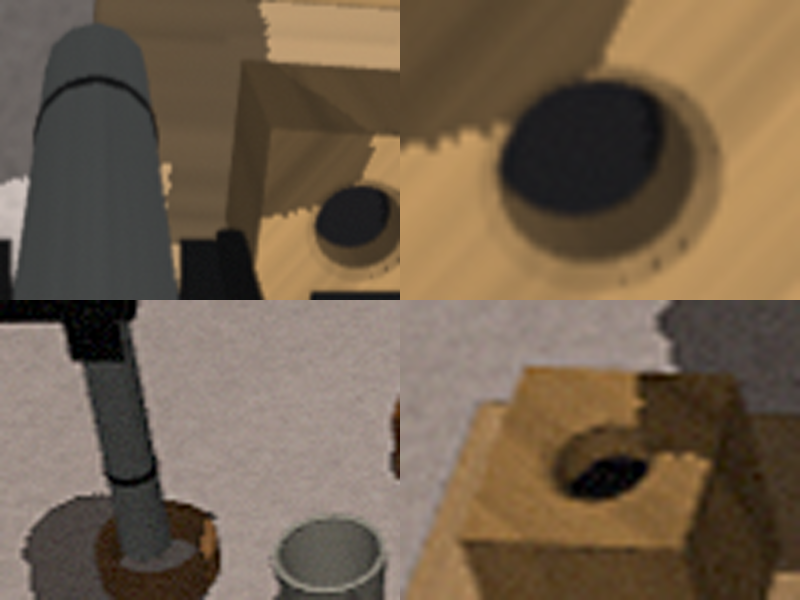

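Run:
```python
from h import *
import pickle
w,t,s=pickle.load(open('c3.pkl','rb'))
tcp=r.sense()['tcp_pos']
pw=onz(w,410.7,290.8,.098); ps=onz(s,188.3,306.4,.098); print(pw,ps)
a,b=pickle.load(open('c1.pkl','rb'));print(onz(a,192.3,164.3,.098))
# two-ray check of height
o1,d1=ray(w,410.7,290.8);o2,d2=ray(s,188.3,306.4)
k=np.linalg.lstsq(np.c_[d1,-d2],o2-o1,rcond=None)[0]; print(o1+k[0]*d1,o2+k[1]*d2)
zf=tcp[2]-.1495; print('foot w/ u322 v?',onz(w,321.8,237.7,zf),'side foot',onz(s,226.8,246,zf),'band side',onz(s,223.2,226,zf+.05), tcp)
```

```text
[0.53774226 0.23704479 0.098     ] [0.53542475 0.24110074 0.098     ]
[0.53647423 0.23313895 0.098     ]
[0.53901237 0.23853789 0.09388794] [0.53826525 0.23828927 0.0935669 ]
foot w/ u322 v? [0.50122621 0.13534196 0.16976821] side foot [0.50091535 0.13625555 0.16976821] band side [0.49998216 0.13618574 0.21976821] [0.50168244 0.13420896 0.31926821]
```

```bash
python3 -m jog '{"delta_pos":[[6,17,0],[6,17,0],[6,17,0],[6,17,0],[6,17,0],[6,17,0],[0,0,-20],[0,0,-20],[0,0,-12],[0,0,0]],"rot":[[0,0,0],[0,0,0],[0,0,0],[0,0,0],[0,0,0],[0,0,0],[0,0,0],[0,0,0],[0,0,0],[0,0,0]],"grip":[0,0,0,0,0,0,0,0,0,0]}'
cat > look.py <<'E'
from h import *
import sys
w=cap('wrist');s=cap('side')
tcp=r.sense()['tcp_pos'];print(tcp)
pw=proj(w,[.5365,.2375,.11]);ps=proj(s,[.5365,.2375,.12])
def c(f,p,W,H):
    u=int(p[0]-W/2);v=int(p[1]-H/2);print('origin',u,v,'scale',400/W); return cv2.resize(f['frame'][v:v+H,u:u+W],(400,600),interpolation=cv2.INTER_CUBIC)
cv2.imwrite('pics/'+sys.argv[1],np.hstack([c(w,pw,80,120),c(s,ps,60,90)])[:,:,::-1])
for z in(.098,tcp[2]-.1495,tcp[2]-.0995): print(z,proj(w,[tcp[0],tcp[1],z]),proj(s,[tcp[0],tcp[1],z]))
E
python3 look.py m5.png
```

```text
time_s: 7.43
tcp_pos: [0.537, 0.2373, 0.2637]
ee_rot: [[-0.934, -0.356, -0.006], [-0.356, 0.934, -0.003], [0.007, -0.001, -1.0]]
wrist_force: [-1.1, 0.3, -2.1]
gripper_width: 0.268
[0.53853075 0.23764096 0.26742031]
origin 282 176 scale 5.0
origin 156 252 scale 6.666666666666667
0.098 [321.47672692 234.46789404] [187.8856126  304.57816428]
0.11792031222869567 [321.42347851 241.70400476] [185.67644247 297.58208539]
0.16792031222869566 [321.25351712 264.800649  ] [179.81586272 279.02259201]
```

View pics/m5.png

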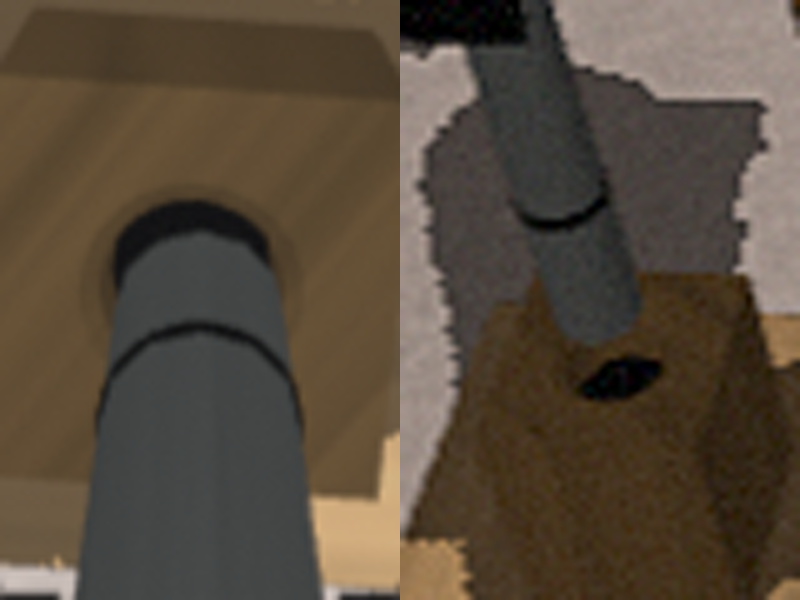

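Side crop: foot at about (595,312), mouth at about (615,363). Wrist crop: mast axis u of about 197 against bore 193. The two views agree to within about 1.3 mm, well inside the chamfer's capture. I'm correcting by x -1 and descending gently.

```bash
python3 -m jog '{"delta_pos":[[-1,0,0],[0,0,-4],[0,0,-4],[0,0,-4],[0,0,-4],[0,0,-3],[0,0,-3],[0,0,-3],[0,0,0],[0,0,0]],"rot":[[0,0,0],[0,0,0],[0,0,0],[0,0,0],[0,0,0],[0,0,0],[0,0,0],[0,0,0],[0,0,0],[0,0,0]],"grip":[0,0,0,0,0,0,0,0,0,0]}'
python3 -c "
from h import *
s=r.sense();print(s['tcp_pos'],s['wrist_force'],s['moment'])"
```

```text
time_s: 8.37
tcp_pos: [0.537, 0.2371, 0.2423]
ee_rot: [[-0.934, -0.357, -0.0], [-0.357, 0.934, -0.0], [0.0, -0.0, -1.0]]
wrist_force: [0.4, 0.8, -1.2]
gripper_width: 0.266
[0.53698636 0.23708219 0.24233823] [ 0.36896075  0.78259773 -1.229586  ] [ 0.01490231  0.00123223 -0.0276221 ]
```

```bash
python3 -m jog '{"delta_pos":[[0,0,-3],[0,0,-3],[0,0,-3],[0,0,-3],[0,0,-3],[0,0,-3],[0,0,-2],[0,0,0],[0,0,0]],"rot":[[0,0,0],[0,0,0],[0,0,0],[0,0,0],[0,0,0],[0,0,0],[0,0,0],[0,0,0],[0,0,0]],"grip":[0,0,0,0,0,0,0,0,0]}'
python3 -m jog '{"delta_pos":[[0,0,-3],[0,0,-3],[0,0,-3],[0,0,-3],[0,0,0],[0,0,0]],"rot":[[0,0,0],[0,0,0],[0,0,0],[0,0,0],[0,0,0],[0,0,0]],"grip":[0,0,0,0,0,0]}'
```

```text
time_s: 9.12
tcp_pos: [0.5371, 0.2372, 0.223]
ee_rot: [[-0.934, -0.357, 0.001], [-0.357, 0.934, 0.0], [-0.001, -0.0, -1.0]]
wrist_force: [-1.1, -0.3, 3.4]
gripper_width: 0.268
time_s: 9.62
tcp_pos: [0.5371, 0.2372, 0.2104]
ee_rot: [[-0.934, -0.357, 0.0], [-0.357, 0.934, 0.0], [-0.0, 0.0, -1.0]]
wrist_force: [0.6, 0.4, 1.3]
gripper_width: 0.271
```

```bash
python3 -m jog '{"delta_pos":[[0,0,-3],[0,0,-3],[0,0,-2],[0,0,0],[0,0,0],[0,0,0]],"rot":[[0,0,0],[0,0,0],[0,0,0],[0,0,0],[0,0,0],[0,0,0]],"grip":[0,0,0,0,0,0]}'
python3 look.py m6.png
```

```text
time_s: 10.12
tcp_pos: [0.5371, 0.2372, 0.2024]
ee_rot: [[-0.934, -0.357, -0.0], [-0.357, 0.934, 0.0], [0.0, 0.0, -1.0]]
wrist_force: [-0.6, -0.4, 2.0]
gripper_width: 0.267
[0.53703526 0.23715785 0.20238527]
origin 282 202 scale 5.0
origin 156 252 scale 6.666666666666667
0.098 [321.47125834 256.55203357] [188.71728006 304.60615567]
0.05288527250784636 [321.52573252 236.68655864] [193.45091234 319.68429074]
0.10288527250784635 [321.46422933 259.11534813] [188.18488284 302.91030002]
```

View pics/m6.png

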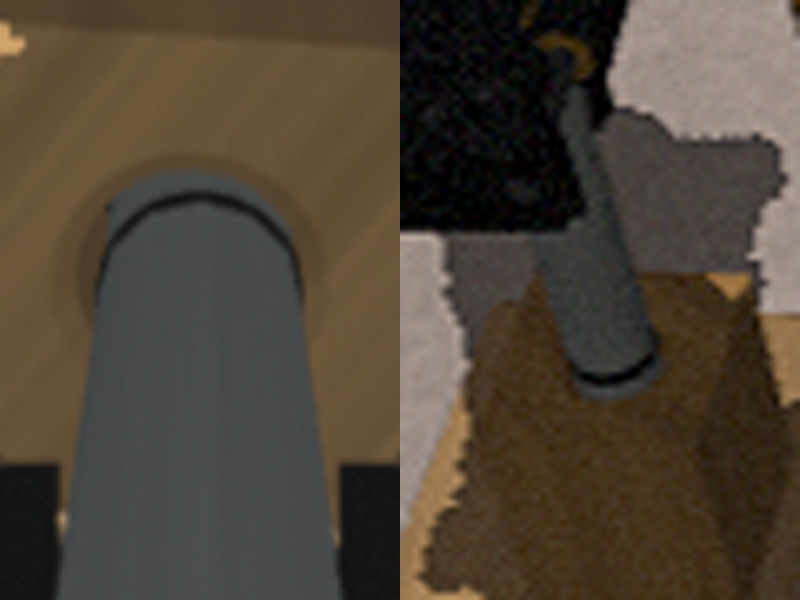

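```bash
cat > bandz.py <<'E'
from h import *
import sys
w=vision.capture('wrist');s=vision.capture('side');tcp=r.sense()['tcp_pos']
for c,v in((w,float(sys.argv[1])),(s,float(sys.argv[2]))):
    d=(np.array(c['xyz'])-tcp)[:2];d/=np.linalg.norm(d)
    zs=np.arange(.085,.115,.0005); vs=[proj(c,[*(tcp[:2]+.012*d),z])[1] for z in zs]
    o=np.argsort(vs); print('band z',np.interp(v,np.array(vs)[o],zs[o]),'mouth edge 17mm/14mm px',proj(c,[*(tcp[:2]+.017*d),.098]),proj(c,[*(tcp[:2]+.014*d),.095]))
E
python3 bandz.py 241.4 309.1
```

```text
band z 0.10644300435623237 mouth edge 17mm/14mm px [321.55548611 229.39102309] [321.5460544  232.95592028]
band z 0.09836642858195883 mouth edge 17mm/14mm px [190.79968985 311.1760739 ] [190.75648546 311.0384344 ]
```

Band is still above the mouth: kinematics puts its centre at 0.1029, and the strip of tube visible below the band in the side view gives about 0.1015. So 4 to 5 mm remain; I'm going down 4.

```bash
python3 -m jog '{"delta_pos":[[0,0,-2],[0,0,-2],[0,0,0],[0,0,0],[0,0,0],[0,0,0]],"rot":[[0,0,0],[0,0,0],[0,0,0],[0,0,0],[0,0,0],[0,0,0]],"grip":[0,0,0,0,0,0]}'
python3 look.py m7.png
```

```text
time_s: 10.82
tcp_pos: [0.537, 0.2372, 0.1985]
ee_rot: [[-0.934, -0.357, 0.0], [-0.357, 0.934, 0.0], [-0.0, 0.0, -1.0]]
wrist_force: [-0.3, -0.5, 2.8]
gripper_width: 0.267
[0.53701175 0.23717674 0.1984846 ]
origin 282 204 scale 5.0
origin 156 252 scale 6.666666666666667
0.098 [321.50418927 258.62129481] [188.72257575 304.61702393]
0.04898459707065983 [321.55908977 236.70946051] [193.85051266 320.95136382]
0.09898459707065982 [321.50287513 259.14579445] [188.61559856 304.27626275]
```

View pics/m7.png

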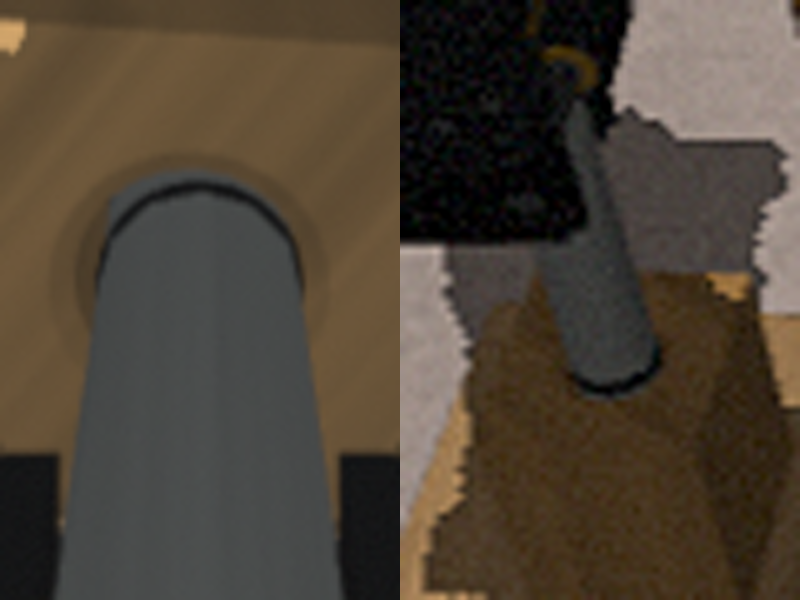

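Side crop: the band is at the mouth line (615,388), with a thin strip of tube showing below it inside the chamfer. Kinematics gives 0.099 and the side view about 0.098. I'll trim 0.5 mm, release and retreat.

```bash
python3 -m jog '{"delta_pos":[[0,0,-0.5],[0,0,0],[0,0,0],[0,0,0],[0,0,0],[0,0,0],[0,0,0],[0,0,0],[0,0,0]],"rot":[[0,0,0],[0,0,0],[0,0,0],[0,0,0],[0,0,0],[0,0,0],[0,0,0],[0,0,0],[0,0,0]],"grip":[0,0,10,50,70,70,70,70,70]}'
python3 -m jog '{"delta_pos":[[0,0,0],[0,0,0],[0,0,0],[0,0,5],[0,0,10],[0,0,20],[0,0,30],[0,0,30],[0,0,30],[0,0,0]],"rot":[[0,0,0],[0,0,0],[0,0,0],[0,0,0],[0,0,0],[0,0,0],[0,0,0],[0,0,0],[0,0,0],[0,0,0]],"grip":[80,80,80,80,80,80,80,80,80,80]}'
python3 -m jog '{"delta_pos":[[-30,-20,0],[-30,-20,0],[-30,-20,0],[-30,-20,0],[0,0,0],[0,0,0],[0,0,0],[0,0,0]],"rot":[[0,0,0],[0,0,0],[0,0,0],[0,0,0],[0,0,0],[0,0,0],[0,0,0],[0,0,0]],"grip":[80,80,80,80,80,80,80,80]}'
python3 - <<'E'
from h import *
s=cap('side');w=cap('top')
B=cv2.resize(s['frame'][202:352,90:290],(800,600),interpolation=cv2.INTER_CUBIC)
cv2.imwrite('pics/m8.png',B[:,:,::-1])
for z in(.228,.098):print(proj(s,[.537,.2372,z]))
E
```

```text
time_s: 11.67
tcp_pos: [0.5369, 0.2371, 0.1978]
ee_rot: [[-0.934, -0.357, -0.0], [-0.357, 0.934, -0.0], [0.0, -0.0, -1.0]]
wrist_force: [0.4, -0.5, 0.1]
gripper_width: 0.631
time_s: 12.5
tcp_pos: [0.5396, 0.238, 0.3318]
ee_rot: [[-0.934, -0.357, 0.013], [-0.357, 0.934, 0.007], [-0.015, 0.001, -1.0]]
wrist_force: [0.1, -0.1, 0.1]
gripper_width: 0.799
time_s: 13.17
tcp_pos: [0.4178, 0.1578, 0.3235]
ee_rot: [[-0.934, -0.357, 0.001], [-0.357, 0.934, 0.001], [-0.001, 0.0, -1.0]]
wrist_force: [0.6, 0.7, 0.2]
gripper_width: 0.801
[173.03636942 254.66786191]
[188.72115965 304.62789859]
```

View pics/m8.png

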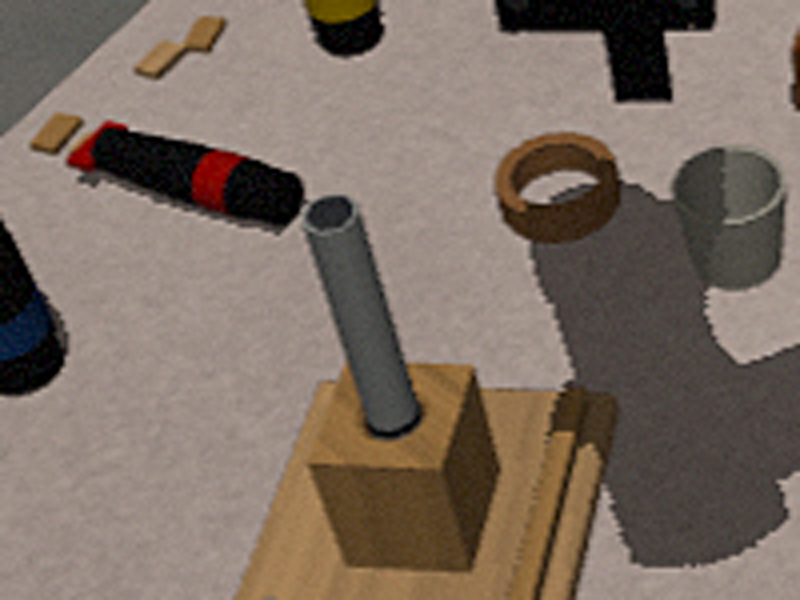

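The mast stands upright in the plywood foot. Its top is at pixel (173.0,255.8), against (173.0,254.7) predicted for a correctly seated vertical mast. The band sits at the mouth, and the gripper is clear.

```bash
python3 -c "
from station import finish_job; print(finish_job())"
```

```text
the job is handed in; nothing more can be done
None
```

The mast is standing upright in the plywood easel foot with its dark band at the mouth of the bore. I took it from the end hole of the rack, pushed the stop down in small steps, let go and backed the gripper away. The job was handed in at about 13.3 s of the 48 s allowed.

**Depth:** at release the arm's readings put the band's centre at about 98.3 mm, against the mouth at 98 mm. In the side view before the last 0.5 mm trim, the strip of tube showing below the band gave about 98 mm.

**Upright:** after release, the side view shows the mast's top within about 1 pixel (some 2–3 mm) of where a correctly seated vertical mast should be.

**Forces:** the vertical wrist force read 3.4 N at most between insertion moves. I did not log the peaks while moving.

**Disagreements:**
- The cameras differed by several millimetres on the bore's position (up to 8 mm in y). I worked from the wrist and side views and relied on the chamfer.
- Band height read straight from pixels was 106 mm (wrist) and 98 mm (side) when the arm's readings gave 103 mm. I put this down to calibration bias and went by the arm's readings and the visible strip.

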